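# Find the tired spring on the tester and set it aside

### The job

Two alike spring cartridges stand in the sockets of the spring tester; one of them is tired. Press their caps straight down, one at a time, with about 15 N held for a second, never with more than 20 N, until you have seen the tired one: under that load its cap sinks below the tester's pointer, while a sound one stays above it. Then lift the tired cartridge out, stand it upright on the notebook and let go, leaving the sound one standing in its socket and everything else where it is.

Things in the scene. Friction and masses are not known exactly. Their poses are not given: they have to be found in the camera images.
- tester: the spring tester, fixed to the worktop: aluminium plate 90 x 190 x 16 mm with two round sockets 45 mm across and 6 mm deep, 100 mm apart, and between them a thin post with a dark two-ended pointer. Origin: centre of the plate's underside; its y axis runs along the row of sockets, x across it, z up
- socket_left (a point): centre of the floor of the socket at the tester's +y end, 10 mm above the worktop
- socket_right (a point): centre of the floor of the socket at the tester's -y end, 10 mm above the worktop
- pointer (a point): middle of the pointer's top edge, the reference mark, 83.5 mm above the worktop. The pointer is 54 mm long along the tester's y axis, 5 to 12 mm thick, 8 mm high; its tips end 23 mm short of the axes of the sockets. The unloaded caps' tops stand at 98 mm, so a cap is level with the mark when pushed down 14.5 mm
- spring_a: spring cartridge: round grey cup 42 mm across, 40 mm high; open steel coil; flat round grey cap 30 mm across, 14 mm high on top; 88 mm high unloaded, about 0.13 kg. Origin: centre of the underside, z up. Stands at first in either socket of the tester. The two look alike; one is sound, one tired, only loading tells which. Can be lifted by cap or cup
- spring_b: spring cartridge: round grey cup 42 mm across, 40 mm high; open steel coil; flat round grey cap 30 mm across, 14 mm high on top; 88 mm high unloaded, about 0.13 kg. Origin: centre of the underside, z up. Stands at first in either socket of the tester. The two look alike; one is sound, one tired, only loading tells which. Can be lifted by cap or cup
- spring_a_cap (a point): centre of the top face of the cap of cartridge spring_a; moves down with the cap
- spring_b_cap (a point): centre of the top face of the cap of cartridge spring_b; moves down with the cap
- spring_a_plunger (a joint): cartridge spring_a: how far its cap is pushed down, m; 0 unloaded (at its upper stop, preloaded with 4 N), 0.026 solid. A sound spring gains about 1 N per mm: 15 N push it 11 mm. A tired one gains 0.55 N per mm: 15 N push it 20 mm, and it goes solid at 18 N. Damped; it rises behind the retreating finger
- spring_b_plunger (a joint): cartridge spring_b: how far its cap is pushed down, m; 0 unloaded (at its upper stop, preloaded with 4 N), 0.026 solid. A sound spring gains about 1 N per mm: 15 N push it 11 mm. A tired one gains 0.55 N per mm: 15 N push it 20 mm, and it goes solid at 18 N. Damped; it rises behind the retreating finger
- notebook: blue notebook lying flat, fixed; its solid top is 11 mm above the worktop and spans x -74 to +74 mm and y -51 to +47 mm of its own frame. Origin: centre of its underside, x along its long side, z up
- timer: bystander: round kitchen timer, 67 mm across, 57 mm high; origin at the underside
- shaker: bystander: salt shaker, 44 mm across, 90 mm high; origin at the underside
- mug: bystander: white mug, 79 x 114 mm with its handle, 89 mm high; origin at the underside
Things that resemble listed ones, but are neither listed nor needed, are in the scene too. What is shaped like the spring_b but blue is not meant.

How it is judged (in metres and radians):
On the way:
1. the tired spring has been loaded in the tester: for 0.4 s it bore on the tester with 12.5 to 18.5 N (its own weight of about 1 N included) with its cap below the pointer (contact force between spring_a and tester between 12.5 and 18.5 N and value of joint spring_a_plunger above 0.0145 m and angle between spring_a's own z axis and vertical below 0.1 rad), for 0.4 s.
At the end, for the whole second after the job is handed in: The tired cartridge stands upright (within 0.1 rad) and still on the notebook, its middle inside the notebook's edges and its cap unloaded; the sound cartridge stands upright, at rest and unloaded in the socket where it was (within 12 mm, fully down) (x of spring_a in the frame of notebook between -0.072 and 0.072 m and y of spring_a in the frame of notebook between -0.049 and 0.045 m and z of spring_a in the frame of notebook between 0.008 and 0.014 m and angle between each of spring_a, spring_b's own z axis and vertical below 0.1 rad and linear speed of each of spring_a, spring_b below 0.02 m/s and contact force between spring_a and notebook above 0.3 N and value of joint each of spring_a_plunger, spring_b_plunger below 0.004 m and distance of spring_b from where it was at the start of the episode below 0.012 m and z of spring_b in the frame of tester below 0.013 m); the robot touches nothing.
It fails at once if a spring is overloaded: it bears on the tester with more than 23 N (contact force between any of spring_a, spring_b and tester above 23 N).
It fails at once if a bystander is disturbed: moved more than 30 mm (distance of any of timer, shaker, mug from where it was at the start of the episode above 0.03 m).
It also fails if it takes over 64 s, if anything falls off the work surface, if the arm or the gripper's body presses on something with over 40 N, if the wrist force passes 120 N, or if a joint passes its speed limit or range.

### The arm

A 6-joint arm with a two-finger parallel gripper is mounted at the origin on a cart in front of the work surface, level with it; the furniture and walls round the work are solid. World frame = base frame: x ahead of the robot, y to its left, z up, the work surface at z = 0. Lengths are in mm, angles in rad, forces in N, time in s.
With the tool pointing down it reaches from about 350 to 875 mm from the base axis. Payload 15.5 kg.
Tool frame: the origin (TCP) lies at the very end of the fingers, on their centre line; the grasp point (between the pads) lies 19 mm behind it; z points along the fingers, y is the line along which they close (so a half turn about z gives the same grasp; the last joint's range is limited). The gripper opens to 85 mm and grips with 20 to 120 N. Pads are 22 mm wide; open, the fingers measure 114 mm over their backs; the gripper's body (76 mm by 85 mm) begins 54 mm behind the grasp point. The pads swing forward as they close: fully open they stand 13 mm farther back than shut.
Start: joints at [1.032, 0.494, 1.345, -0, 1.302, -0.096], TCP at [267.79, 564.726, 231.277] pointing down, gripper open.
Joint ranges: [-2.91, 2.91], [-0.82, 2.16], [0.22, 2.67], [-1.22, 4.37], [0.12, 2.79], [-3.08, 3.08]. Speed limits (rad/s): [1.89, 1.89, 2.57, 3.01, 3.01, 3.01].

### API

Orientations are given as a unit quaternion [w, x, y, z].
In Python, from bench import env gives the robot as it stands. The module is installed in compiled form; this text tells all that it offers.
- The arm moves only by the tool jog_arm, never from a script. Its argument "rows" is a list of rows, each an object with "dp": the shift along the tool's x, y, z in mm, a list of three; "twist": the turn, a rotation vector about the tool's x, y, z in degrees, a list of three; "jaw": the closure in counts, from 0 (fully open) to 255 (shut). A call has 1 to 20 rows; each row is the pose to reach, as a shift and turn from the pose commanded when the call began, along the tool's axes at that moment; what a row does not reach only later rows make up. A row lasts 1/10 s, in which the tool goes at most 50 mm and 8.59 degrees, less where a joint would pass 70% of its speed; a pose out of reach is approached as far as the arm can. A call with a gripper value outside its range is refused whole. The fingers move at their own pace and stop on an object; the grip force is fixed at half the most. Time passes only in rows, so rows that repeat a pose let the fingers close. It gives the time, the measured TCP pose, the force, the opening and the grip force at its end, in the units of the state.
- env.read_state(): the state, without advancing time (a new reading comes with each control period).
- env.read_camera(name): name is "scene" or "top" or "wrist"; returns the picture (384x512x3 uint8, red, green, blue); there is no depth.
- env.get_calibration(name): a dict with "camera_matrix" (3x3 intrinsics, pixels), "camera_from_world" (4x4, takes a point from world to camera coordinates). Camera axes: x right, y up, looking along -z (the intrinsics and any distortion apply to the point x, -y, -z); pixel columns grow to the right and rows downward; lengths in mm; the calibration is good to about 2 mm. The wrist camera is an equidistant fisheye: a pixel r from the principal point sees the ray r / f radians off the axis. A picture is of the moment at which its call begins: read the wrist's pose just before it. get_calibration takes no time and is no camera call; for the wrist camera it gives the pose at the moment of the call.
- env.job_done(): hands the job in; it is judged then, once.
Trained networks look in the newest picture that a camera, given by its name, has taken for a name from the list of things; names that differ only in an ending like _2 or _b are one class to them, and where a whole thing is asked for, a point or a joint stands for the part that bears it (a point fixed in the world has none). Each returns a list of dicts, best first, with "confidence" (0 to 1); they miss things now and then, are a little off and sometimes report something else, mostly with a low value. They report only what shows in the picture. A call takes as long as a camera call. They do not tell look-alikes from the thing itself.
- env.outline_of(name, camera): "mask" (384x512 bool, what is visible of it) and "bbox" ([centre column, centre row, width, height] in pixels, round what is visible of it).
The state is a dict: "t": time; "joint_positions": joint angles; "qvel": joint speeds; "tau": joint torques, N m; "position": TCP position; "ee_rot": TCP orientation; "force": force on the tool from outside, world axes, zero at the start; "ft_torque": the same for the moment, N m; "grip_width": opening from 0.0 (shut) to 1.0 (fully open); "grasp_force": force on a finger pad.
Only numpy, scipy, OpenCV 4.12 (cv2) and the standard library are available. Lean on these libraries where they do the work, as an engineer would, in place of code of your own. Each camera call takes 0.05 s, during which the arm holds its last target. There are 200 camera calls.

## Working session

There is one attempt and no reset: what is moved stays moved. The work goes in short steps, Python scripts to look and compute and a tool call to move; the robot and the scene stay as the last step left them, time stands still between calls to the robot, and variables do not carry over. Pictures are saved under pics/ and viewed, at most 10 in all, crops included, and the job is handed in when it is done.

Besides the shell and the picture viewer there is one more tool, called as name(argument=value, ...) on one line, values as JSON. jog_arm: Moves the arm, as the interface text tells. Its arguments: {"type":"object","properties":{"rows":{"type":"array","items":{"type":"object","properties":{"dp":{"type":"array","items":{"type":"number"}},"twist":{"type":"array","items":{"type":"number"}},"jaw":{"type":"number"}}}}},"required":["rows"]}

```bash
mkdir -p pics; cat > h.py <<'E'
from bench import env
import numpy as np, cv2
def snap(cam,fn=None):
    im=env.read_camera(cam)
    if fn: cv2.imwrite('pics/'+fn,im[:,:,::-1])
    return im
def ray(cam,u,v,cal=None):
    c=cal or env.get_calibration(cam); K=np.array(c['camera_matrix']);T=np.array(c['camera_from_world'])
    x=(u-K[0,2])/K[0,0]; y=(v-K[1,2])/K[1,1]
    if cam=='wrist':
        r=np.hypot(x,y); s=np.sin(r)/r if r>1e-9 else 1
        d=np.array([x*s,-y*s,-np.cos(r)])
    else: d=np.array([x,-y,-1.])
    R=T[:3,:3]; return -R.T@T[:3,3], R.T@d
def atz(cam,u,v,z,cal=None):
    o,d=ray(cam,u,v,cal); return o+d*(z-o[2])/d[2]
E
python3 - <<'E'
from h import *
s=env.read_state(); print(s['position'],s['ee_rot'],s['force'])
a=snap('scene');b=snap('top')
cv2.imwrite('pics/a.png',np.vstack([cv2.resize(a,(400,300)),cv2.resize(b,(400,300))])[:,:,::-1])
cv2.imwrite('pics/top.png',cv2.resize(b,(800,600))[:,:,::-1])
cv2.imwrite('pics/scene.png',cv2.resize(a,(800,600))[:,:,::-1])
for c in ('scene','top'):
    k=env.get_calibration(c); print(c,np.round(k['camera_matrix'],1).tolist(),np.round(k['camera_from_world'],3).tolist(), [x for x in k])
    for n in ('tester','spring_a','notebook','timer','shaker','mug'):
        for o in env.outline_of(n,c): print(n,np.round(o['bbox'],1),round(o['confidence'],2))
E
```

```text
[267.62681188 564.44344    230.7101504 ] [-1.74275181e-04  2.19599375e-01  9.75589974e-01 -5.35533036e-04] [-0.65224061 -0.54203618 -0.73997396]
scene [[454.9, 0.0, 250.3], [0.0, 454.9, 190.0], [0.0, 0.0, 1.0]] [[0.836, -0.549, -0.007, -312.796], [0.401, 0.602, 0.69, -489.704], [-0.374, -0.58, 0.724, -997.242], [0.0, 0.0, 0.0, 1.0]] ['camera_matrix', 'camera_from_world']
tester [288.2 281.8  68.7  63.7] 0.87
tester [300.6 275.8  12.3  18.7] 0.59
spring_a [298.6 281.4  20.5  30.7] 0.65
spring_a [259.2 229.4  13.6  30.3] 0.64
spring_a [274.6 252.6  15.1  30.5] 0.56
notebook [217.1 209.8  57.9  48.2] 0.87
timer [300.8 206.2  21.9  20.1] 0.72
shaker [332.5 236.   16.2  25.2] 0.84
shaker [299.9 279.6  18.5  25.9] 0.2
shaker [300.6 207.6  23.1  17.6] 0.2
mug [299.2 281.2  14.4  31. ] 0.74
mug [169.3 155.9  27.   33.3] 0.58
top [[374.0, 0.0, 264.3], [0.0, 374.0, 186.9], [0.0, 0.0, 1.0]] [[-0.001, -1.0, -0.014, 328.414], [0.988, -0.003, 0.156, -606.784], [-0.156, -0.014, 0.988, -881.981], [0.0, 0.0, 0.0, 1.0]] ['camera_matrix', 'camera_from_world']
tester [367.3 219.1  78.8  42.9] 0.74
spring_a [310.2 215.6  16.3  14.9] 0.77
spring_a [351.4 216.4  21.1  20.3] 0.66
notebook [248.5 232.   56.2  66. ] 0.86
timer [303.5 151.6  23.3  26.1] 0.81
shaker [363.6 149.   25.4  22.8] 0.54
mug [145.8 238.7  52.3  32.6] 0.94
```

View pics/top.png

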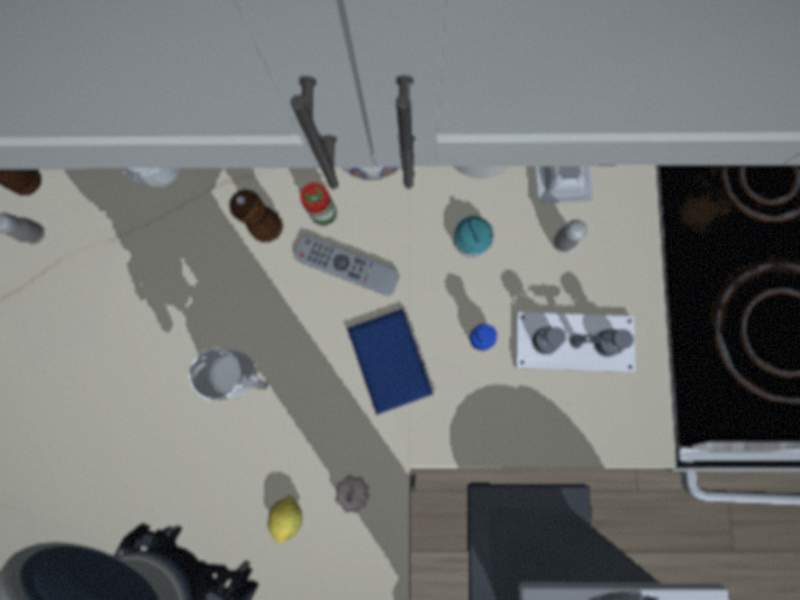

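View pics/scene.png

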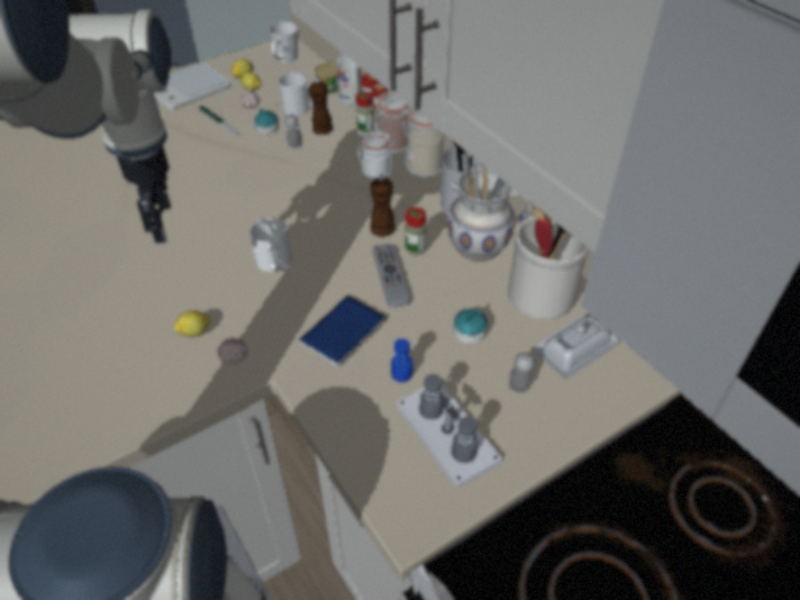

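The top view (800-wide) shows the tester plate at (516–635, 312–372) with two grey cartridges at about (547,340) and (612,342). The notebook is at (390,362). The candidates are grey (547,340), grey (612,342) and blue (483,337). The two grey ones in the tester's sockets fit, and the blue one is the decoy. I'll work out positions and make one enlarged crop.

```bash
python3 - <<'E'
from h import *
b=cv2.imread('pics/top.png')
cv2.imwrite('pics/crop.png',cv2.resize(b[290:400,440:660],(800,400),interpolation=cv2.INTER_CUBIC))
c=env.get_calibration('top')
def P(u,v,z): return np.round(atz('top',u*.64,v*.64,z,c),1)
T=[P(*p,16) for p in ((516,312),(635,316),(634,372),(516,368))]; print('tester',T,np.mean(T,0))
N=[P(*p,11) for p in ((402,308),(346,326),(378,412),(433,393))]; print('nb',N,np.mean(N,0))
print('blue',P(483,335,98))
for n in('timer','shaker','mug'): pass
print('timer',P(474,236,57),'shaker',P(572,232,90),'mug',P(222,373,60))
E
```

```text
tester [array([579.2, 158.7,  16. ]), array([572.1, -35.1,  16. ]), array([481.4, -28.1,  16. ]), array([488.1, 161.3,  16. ])] [530.2  64.2  16. ]
nb [array([586.9, 346. ,  11. ]), array([557.3, 438.3,  11. ]), array([418.1, 384.3,  11. ]), array([448.2, 295.5,  11. ])] [502.625 366.025  11.   ]
blue [534.7 222.2  98. ]
timer [697.1 229.2  57. ] shaker [694.3  81.   90. ] mug [479.7 623.3  60. ]
```

View pics/crop.png

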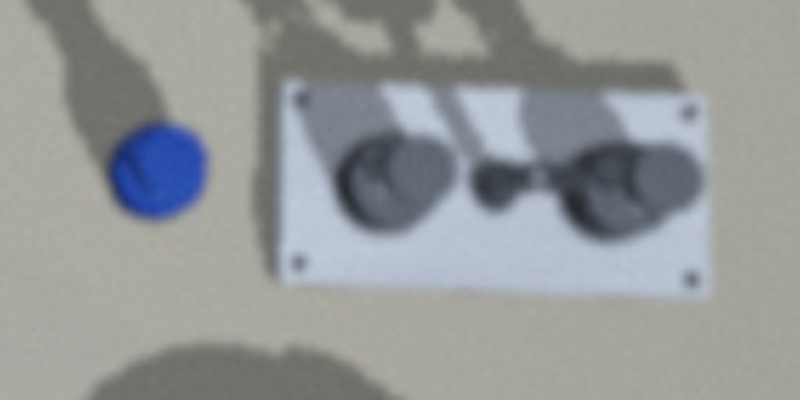

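The crop confirms it: the blue one stands free on the worktop, and the two grey cartridges are in the plate with the pointer between them. I'm moving above the tester with the finger closing line across the row.

jog_arm(rows=[{"dp": [-45, -34, 1], "twist": [0, 0, 6.6], "jaw": 255}, {"dp": [-90, -68, 2], "twist": [0, 0, 13.2], "jaw": 255}, {"dp": [-135, -102, 3], "twist": [0, 0, 20], "jaw": 255}, {"dp": [-180, -136, 4], "twist": [0, 0, 26.6], "jaw": 255}, {"dp": [-226, -170, 5], "twist": [0, 0, 33.3], "jaw": 255}, {"dp": [-271, -204, 6], "twist": [0, 0, 40], "jaw": 255}, {"dp": [-316, -238, 7], "twist": [0, 0, 46.6], "jaw": 255}, {"dp": [-361, -272, 8], "twist": [0, 0, 53.3], "jaw": 255}, {"dp": [-407, -306, 9], "twist": [0, 0, 60], "jaw": 255}, {"dp": [-452, -339, 10], "twist": [0, 0, 66.6], "jaw": 255}, {"dp": [-452, -339, 10], "twist": [0, 0, 66.6], "jaw": 255}, {"dp": [-452, -339, 10], "twist": [0, 0, 66.6], "jaw": 255}, {"dp": [-452, -339, 10], "twist": [0, 0, 66.6], "jaw": 255}, {"dp": [-452, -339, 10], "twist": [0, 0, 66.6], "jaw": 255}, {"dp": [-452, -339, 10], "twist": [0, 0, 66.6], "jaw": 255}, {"dp": [-452, -339, 10], "twist": [0, 0, 66.6], "jaw": 255}])

```text
t: 2.3
position: [530.4, 65.9, 221.4]
ee_rot: [-0.0, 0.719, 0.695, 0.0]
force: [0.5, 0.5, -0.1]
grip_width: -0.001
grasp_force: 0.0
```

```bash
python3 - <<'E'
from h import *
s=env.read_state(); print(s['t'],s['position'],s['ee_rot'],s['force'],s['grip_width'])
k=env.get_calibration('wrist');im=snap('wrist')
cv2.imwrite('pics/w1.png',cv2.resize(im,(800,600))[:,:,::-1])
c=env.get_calibration('top')
for u,v in((555.5,336.2),(623.7,339)): print(atz('top',u*.64,v*.64,98,c).round(1))
print(np.round(k['camera_matrix'],1).tolist())
T=np.array(k['camera_from_world']);print((-T[:3,:3].T@T[:3,3]).round(1))
np.savez('w1.npz',K=k['camera_matrix'],T=T)
for n in('spring_a','spring_a_cap','tester','notebook'):
    for o in env.outline_of(n,'wrist'): print(n,np.round(o['bbox'],1),round(o['confidence'],2))
E
```

```text
2.3 [530.4288401   65.94273972 221.39056874] [-5.31445535e-05  7.18561555e-01  6.95463363e-01  1.14269624e-05] [ 0.45389077  0.4681002  -0.12053805] -0.0014628895746622774
[532.7 114.5  98. ]
[528.4  13.7  98. ]
[[297.3, 0.0, 256.5], [0.0, 297.3, 195.8], [0.0, 0.0, 1.0]]
[533.5 141.9 364.4]
spring_a [255.1 217.   32.2  36.4] 0.95
spring_a [257.3 134.4  39.2  40.6] 0.92
spring_a [258.9  39.4  36.4  49.7] 0.66
spring_a_cap [256.6 227.6  26.6  27.4] 0.57
spring_a_cap [256.7 168.2  76.2 152.9] 0.38
tester [256.9 169.9  76.5 146.9] 0.55
```

View pics/w1.png

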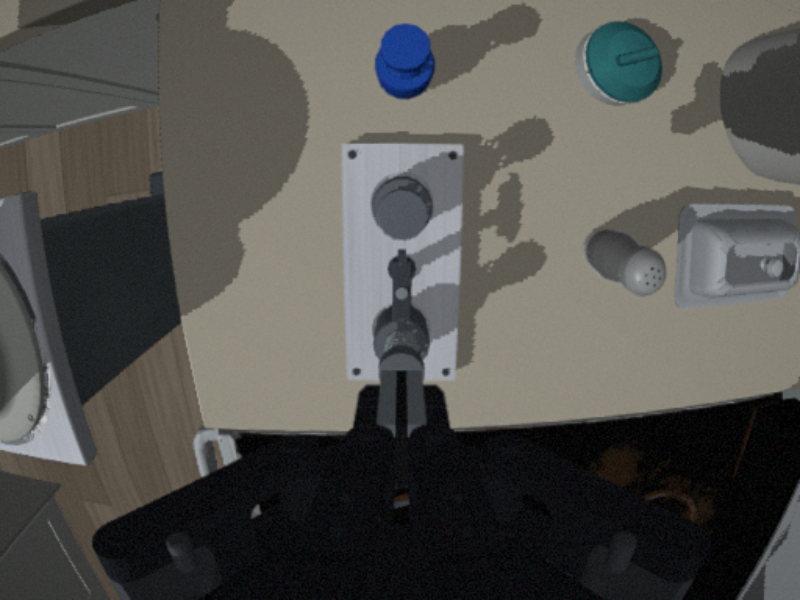

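The wrist view shows the left cap at (402,211) in 800-wide pixels, the pointer at (402,275), and the right cartridge behind the fingers. The decoy, timer and shaker are well clear.

```bash
python3 - <<'E'
from h import *
s=env.read_state();print(s['t'],s['position'].round(1),np.abs(s['qvel']).max().round(4))
z=np.load('w1.npz');c=dict(camera_matrix=z['K'],camera_from_world=z['T'])
f=lambda u,v,h:atz('wrist',u*.64,v*.64,h,c).round(1)
print('capL',f(402,211,98),'plate',[f(*p,16) for p in((343,144),(463,144),(456,380),(347,380))],'ptr',f(402,262,83.5))
E
```

```text
2.55 [530.9  65.1 221.4] 0.0047
capL [533.5 115.3  98. ] plate [array([491.6, 159.5,  16. ]), array([580.3, 156.7,  16. ]), array([574.3, -33.9,  16. ]), array([482.9, -30.9,  16. ])] ptr [532.5  82.2  83.5]
```

jog_arm(rows=[{"dp": [25, 0.5, 20], "twist": [0, 0, 0], "jaw": 255}, {"dp": [49, 1, 50], "twist": [0, 0, 0], "jaw": 255}, {"dp": [49, 1, 85], "twist": [0, 0, 0], "jaw": 255}, {"dp": [49, 1, 105], "twist": [0, 0, 0], "jaw": 255}, {"dp": [49, 1, 113], "twist": [0, 0, 0], "jaw": 255}, {"dp": [49, 1, 115], "twist": [0, 0, 0], "jaw": 255}, {"dp": [49, 1, 115], "twist": [0, 0, 0], "jaw": 255}, {"dp": [49, 1, 115], "twist": [0, 0, 0], "jaw": 255}, {"dp": [49, 1, 115], "twist": [0, 0, 0], "jaw": 255}])

```text
t: 3.45
position: [534.2, 113.7, 107.2]
ee_rot: [0.001, 0.719, 0.695, 0.001]
force: [-0.4, -0.2, 0.4]
grip_width: 0.001
grasp_force: 0.0
```

jog_arm(rows=[{"dp": [0, 0, 3], "twist": [0, 0, 0], "jaw": 255}, {"dp": [0, 0, 6], "twist": [0, 0, 0], "jaw": 255}, {"dp": [0, 0, 8], "twist": [0, 0, 0], "jaw": 255}, {"dp": [0, 0, 9], "twist": [0, 0, 0], "jaw": 255}, {"dp": [0, 0, 10], "twist": [0, 0, 0], "jaw": 255}, {"dp": [0, 0, 11], "twist": [0, 0, 0], "jaw": 255}, {"dp": [0, 0, 12], "twist": [0, 0, 0], "jaw": 255}, {"dp": [0, 0, 13], "twist": [0, 0, 0], "jaw": 255}, {"dp": [0, 0, 14], "twist": [0, 0, 0], "jaw": 255}, {"dp": [0, 0, 15], "twist": [0, 0, 0], "jaw": 255}, {"dp": [0, 0, 16], "twist": [0, 0, 0], "jaw": 255}, {"dp": [0, 0, 17], "twist": [0, 0, 0], "jaw": 255}, {"dp": [0, 0, 17], "twist": [0, 0, 0], "jaw": 255}, {"dp": [0, 0, 17], "twist": [0, 0, 0], "jaw": 255}, {"dp": [0, 0, 17], "twist": [0, 0, 0], "jaw": 255}])

```text
t: 4.95
position: [533.9, 113.7, 89.8]
ee_rot: [0.0, 0.719, 0.695, 0.0]
force: [-1.8, -0.3, 12.6]
grip_width: 0.005
grasp_force: 5.9
```

```bash
python3 - <<'E'
from h import *
f=[]
for i in range(4): env.read_camera('wrist'); s=env.read_state(); f.append(s['force']);p=s['position']
print(np.mean(f,0).round(2),p.round(1))
E
```

```text
[-2.32 -0.5  12.38] [533.9 113.7  89.8]
```

12.4 N at 8.2 mm down looks sound. I'll go to about 15 N and hold for a second to confirm.

jog_arm(rows=[{"dp": [0, 0, 1], "twist": [0, 0, 0], "jaw": 255}, {"dp": [0, 0, 2], "twist": [0, 0, 0], "jaw": 255}, {"dp": [0, 0, 2.5], "twist": [0, 0, 0], "jaw": 255}, {"dp": [0, 0, 2.5], "twist": [0, 0, 0], "jaw": 255}, {"dp": [0, 0, 2.5], "twist": [0, 0, 0], "jaw": 255}, {"dp": [0, 0, 2.5], "twist": [0, 0, 0], "jaw": 255}, {"dp": [0, 0, 2.5], "twist": [0, 0, 0], "jaw": 255}, {"dp": [0, 0, 2.5], "twist": [0, 0, 0], "jaw": 255}, {"dp": [0, 0, 2.5], "twist": [0, 0, 0], "jaw": 255}, {"dp": [0, 0, 2.5], "twist": [0, 0, 0], "jaw": 255}, {"dp": [0, 0, 2.5], "twist": [0, 0, 0], "jaw": 255}, {"dp": [0, 0, 2.5], "twist": [0, 0, 0], "jaw": 255}])

```text
t: 6.35
position: [533.9, 113.7, 87.4]
ee_rot: [0.0, 0.719, 0.695, 0.0]
force: [-2.4, -0.5, 14.2]
grip_width: -0.005
grasp_force: 7.1
```

Left is sound: 14.2 N with the cap at 87.4 mm, above the 83.5 mm mark. On to the right one.

jog_arm(rows=[{"dp": [0, 0, -8], "twist": [0, 0, 0], "jaw": 255}, {"dp": [0, 0, -25], "twist": [0, 0, 0], "jaw": 255}, {"dp": [0, 0, -45], "twist": [0, 0, 0], "jaw": 255}, {"dp": [-30, 0, -45], "twist": [0, 0, 0], "jaw": 255}, {"dp": [-70, -0.5, -45], "twist": [0, 0, 0], "jaw": 255}, {"dp": [-100, -1, -45], "twist": [0, 0, 0], "jaw": 255}, {"dp": [-100, -1, -40], "twist": [0, 0, 0], "jaw": 255}, {"dp": [-100, -1, -30], "twist": [0, 0, 0], "jaw": 255}, {"dp": [-100, -1, -20], "twist": [0, 0, 0], "jaw": 255}, {"dp": [-100, -1, -18], "twist": [0, 0, 0], "jaw": 255}, {"dp": [-100, -1, -18], "twist": [0, 0, 0], "jaw": 255}, {"dp": [-100, -1, -18], "twist": [0, 0, 0], "jaw": 255}])

```text
t: 7.55
position: [529.2, 14.3, 104.7]
ee_rot: [-0.0, 0.719, 0.695, -0.0]
force: [0.9, -0.5, -0.9]
grip_width: 0.004
grasp_force: 0.0
```

jog_arm(rows=[{"dp": [0, 0, 3], "twist": [0, 0, 0], "jaw": 255}, {"dp": [0, 0, 5], "twist": [0, 0, 0], "jaw": 255}, {"dp": [0, 0, 6], "twist": [0, 0, 0], "jaw": 255}, {"dp": [0, 0, 7], "twist": [0, 0, 0], "jaw": 255}, {"dp": [0, 0, 8], "twist": [0, 0, 0], "jaw": 255}, {"dp": [0, 0, 9], "twist": [0, 0, 0], "jaw": 255}, {"dp": [0, 0, 10], "twist": [0, 0, 0], "jaw": 255}, {"dp": [0, 0, 11], "twist": [0, 0, 0], "jaw": 255}, {"dp": [0, 0, 12], "twist": [0, 0, 0], "jaw": 255}, {"dp": [0, 0, 13], "twist": [0, 0, 0], "jaw": 255}, {"dp": [0, 0, 14], "twist": [0, 0, 0], "jaw": 255}, {"dp": [0, 0, 14.5], "twist": [0, 0, 0], "jaw": 255}, {"dp": [0, 0, 14.5], "twist": [0, 0, 0], "jaw": 255}, {"dp": [0, 0, 14.5], "twist": [0, 0, 0], "jaw": 255}])

```text
t: 8.95
position: [529.4, 13.8, 90.5]
ee_rot: [0.0, 0.719, 0.695, 0.0]
force: [-0.7, 0.0, 7.5]
grip_width: -0.001
grasp_force: 3.8
```

```bash
python3 - <<'E'
from h import *
f=[]
for i in range(4): env.read_camera('wrist'); s=env.read_state(); f.append(s['force']);p=s['position']
print(np.mean(f,0).round(2),p.round(1))
E
```

```text
[-1.51 -0.18  7.52] [529.3  13.8  90.5]
```

Only 7.5 N at 7.5 mm, so this is the tired one. Going to about 14–15 N and holding.

jog_arm(rows=[{"dp": [0, 0, 1], "twist": [0, 0, 0], "jaw": 255}, {"dp": [0, 0, 2], "twist": [0, 0, 0], "jaw": 255}, {"dp": [0, 0, 3], "twist": [0, 0, 0], "jaw": 255}, {"dp": [0, 0, 4], "twist": [0, 0, 0], "jaw": 255}, {"dp": [0, 0, 5], "twist": [0, 0, 0], "jaw": 255}, {"dp": [0, 0, 6], "twist": [0, 0, 0], "jaw": 255}, {"dp": [0, 0, 7], "twist": [0, 0, 0], "jaw": 255}, {"dp": [0, 0, 8], "twist": [0, 0, 0], "jaw": 255}, {"dp": [0, 0, 9], "twist": [0, 0, 0], "jaw": 255}, {"dp": [0, 0, 10], "twist": [0, 0, 0], "jaw": 255}, {"dp": [0, 0, 11], "twist": [0, 0, 0], "jaw": 255}, {"dp": [0, 0, 11.5], "twist": [0, 0, 0], "jaw": 255}, {"dp": [0, 0, 11.5], "twist": [0, 0, 0], "jaw": 255}, {"dp": [0, 0, 11.5], "twist": [0, 0, 0], "jaw": 255}, {"dp": [0, 0, 11.5], "twist": [0, 0, 0], "jaw": 255}, {"dp": [0, 0, 11.5], "twist": [0, 0, 0], "jaw": 255}, {"dp": [0, 0, 11.5], "twist": [0, 0, 0], "jaw": 255}])

```text
t: 10.85
position: [529.4, 13.7, 79.3]
ee_rot: [0.0, 0.719, 0.695, 0.0]
force: [-3.0, 0.1, 14.0]
grip_width: -0.003
grasp_force: 6.9
```

```bash
python3 - <<'E'
from h import *
f=[]
for i in range(4): env.read_camera('wrist'); s=env.read_state(); f.append(s['force']);p=s['position']
print(np.mean(f,0).round(2),p.round(1))
E
```

```text
[-2.34  0.19 13.56] [529.4  13.8  79.3]
```

jog_arm(rows=[{"dp": [0, 0, 1], "twist": [0, 0, 0], "jaw": 255}, {"dp": [0, 0, 1], "twist": [0, 0, 0], "jaw": 255}, {"dp": [0, 0, 1], "twist": [0, 0, 0], "jaw": 255}, {"dp": [0, 0, 1], "twist": [0, 0, 0], "jaw": 255}, {"dp": [0, 0, 1], "twist": [0, 0, 0], "jaw": 255}, {"dp": [0, 0, 1], "twist": [0, 0, 0], "jaw": 255}, {"dp": [0, 0, 1], "twist": [0, 0, 0], "jaw": 255}, {"dp": [0, 0, 1], "twist": [0, 0, 0], "jaw": 255}, {"dp": [0, 0, -6], "twist": [0, 0, 0], "jaw": 255}, {"dp": [0, 0, -18], "twist": [0, 0, 0], "jaw": 255}, {"dp": [0, 0, -40], "twist": [0, 0, 0], "jaw": 255}, {"dp": [0, 0, -60], "twist": [0, 0, 0], "jaw": 0}, {"dp": [0, 0, -60], "twist": [0, 0, 0], "jaw": 0}, {"dp": [0, 0, -60], "twist": [0, 0, 0], "jaw": 0}, {"dp": [0, 0, -60], "twist": [0, 0, 0], "jaw": 0}, {"dp": [0, 0, -60], "twist": [0, 0, 0], "jaw": 0}, {"dp": [0, 0, -60], "twist": [0, 0, 0], "jaw": 0}, {"dp": [0, 0, -60], "twist": [0, 0, 0], "jaw": 0}])

```text
t: 12.85
position: [529.0, 13.8, 138.4]
ee_rot: [-0.0, 0.719, 0.695, -0.0]
force: [-0.4, -0.0, -0.7]
grip_width: 1.001
grasp_force: 0.0
```

jog_arm(rows=[{"dp": [0, 0, 20], "twist": [0, 0, 0], "jaw": 0}, {"dp": [0, 0, 45], "twist": [0, 0, 0], "jaw": 0}, {"dp": [0, 0, 62], "twist": [0, 0, 0], "jaw": 0}, {"dp": [0, 0, 69], "twist": [0, 0, 0], "jaw": 0}, {"dp": [0, 0, 69], "twist": [0, 0, 0], "jaw": 0}, {"dp": [0, 0, 69], "twist": [0, 0, 0], "jaw": 100}, {"dp": [0, 0, 69], "twist": [0, 0, 0], "jaw": 130}, {"dp": [0, 0, 69], "twist": [0, 0, 0], "jaw": 150}, {"dp": [0, 0, 69], "twist": [0, 0, 0], "jaw": 255}, {"dp": [0, 0, 69], "twist": [0, 0, 0], "jaw": 255}, {"dp": [0, 0, 69], "twist": [0, 0, 0], "jaw": 255}, {"dp": [0, 0, 69], "twist": [0, 0, 0], "jaw": 255}, {"dp": [0, 0, 69], "twist": [0, 0, 0], "jaw": 255}, {"dp": [0, 0, 69], "twist": [0, 0, 0], "jaw": 255}])

```text
t: 14.25
position: [529.4, 13.8, 69.8]
ee_rot: [0.0, 0.719, 0.695, 0.0]
force: [0.1, -0.6, 4.9]
grip_width: 0.327
grasp_force: 58.7
```

jog_arm(rows=[{"dp": [0, 0, -3], "twist": [0, 0, 0], "jaw": 255}, {"dp": [0, 0, -8], "twist": [0, 0, 0], "jaw": 255}, {"dp": [0, 0, -15], "twist": [0, 0, 0], "jaw": 255}, {"dp": [0, 0, -30], "twist": [0, 0, 0], "jaw": 255}, {"dp": [0, 0, -55], "twist": [0, 0, 0], "jaw": 255}, {"dp": [0, 0, -85], "twist": [0, 0, 0], "jaw": 255}, {"dp": [0, 0, -115], "twist": [0, 0, 0], "jaw": 255}, {"dp": [0, 0, -130], "twist": [0, 0, 0], "jaw": 255}, {"dp": [0, 0, -130], "twist": [0, 0, 0], "jaw": 255}, {"dp": [0, 0, -130], "twist": [0, 0, 0], "jaw": 255}])

```text
t: 15.25
position: [528.9, 13.8, 199.6]
ee_rot: [-0.0, 0.719, 0.695, -0.0]
force: [-0.4, -1.1, -1.7]
grip_width: 0.326
grasp_force: 59.4
```

```bash
python3 - <<'E'
from h import *
s=env.read_state(); print(s['t'],s['position'].round(1),s['force'].round(1),s['grip_width'])
im=snap('wrist'); sc=snap('scene')
cv2.imwrite('pics/w2.png',np.hstack([cv2.resize(im,(400,300)),cv2.resize(sc[180:330,200:400],(400,300))])[:,:,::-1])
E
```

```text
15.25 [528.9  13.8 199.6] [-0.4 -1.1 -1.7] 0.32600622058848067
```

View pics/w2.png

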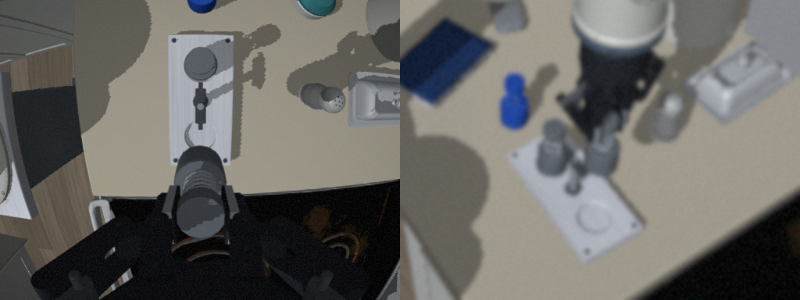

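The cartridge hangs upright in the fingers, the right socket is empty, and the sound one is standing. Carrying it to the notebook.

jog_arm(rows=[{"dp": [20, -2, 0], "twist": [0, 0, 0], "jaw": 255}, {"dp": [50, -5, 0], "twist": [0, 0, 0], "jaw": 255}, {"dp": [85, -9, 0], "twist": [0, 0, 0], "jaw": 255}, {"dp": [120, -13, 0], "twist": [0, 0, 0], "jaw": 255}, {"dp": [155, -17, 0], "twist": [0, 0, 0], "jaw": 255}, {"dp": [190, -20, 0], "twist": [0, 0, 0], "jaw": 255}, {"dp": [225, -24, 0], "twist": [0, 0, 0], "jaw": 255}, {"dp": [260, -28, 0], "twist": [0, 0, 0], "jaw": 255}, {"dp": [295, -32, 0], "twist": [0, 0, 0], "jaw": 255}, {"dp": [325, -35, 0], "twist": [0, 0, 0], "jaw": 255}, {"dp": [345, -37, 0], "twist": [0, 0, 0], "jaw": 255}, {"dp": [351, -38, 10], "twist": [0, 0, 0], "jaw": 255}, {"dp": [351, -38, 40], "twist": [0, 0, 0], "jaw": 255}, {"dp": [351, -38, 70], "twist": [0, 0, 0], "jaw": 255}, {"dp": [351, -38, 95], "twist": [0, 0, 0], "jaw": 255}, {"dp": [351, -38, 110], "twist": [0, 0, 0], "jaw": 255}, {"dp": [351, -38, 115], "twist": [0, 0, 0], "jaw": 255}, {"dp": [351, -38, 115], "twist": [0, 0, 0], "jaw": 255}, {"dp": [351, -38, 115], "twist": [0, 0, 0], "jaw": 255}])

```text
t: 17.25
position: [503.7, 365.7, 85.3]
ee_rot: [0.0, 0.719, 0.695, 0.0]
force: [-0.1, -0.1, -1.4]
grip_width: 0.328
grasp_force: 59.5
```

```bash
python3 - <<'E'
from h import *
s=env.read_state(); print(s['t'],s['position'].round(1),s['force'].round(1),s['grip_width'])
im=snap('wrist'); sc=snap('scene')
cv2.imwrite('pics/w3.png',np.hstack([cv2.resize(im,(400,300)),cv2.resize(sc[150:270,150:310],(400,300))])[:,:,::-1])
E
```

```text
17.25 [503.7 365.7  85.3] [-0.1 -0.1 -1.4] 0.327678752379958
```

View pics/w3.png

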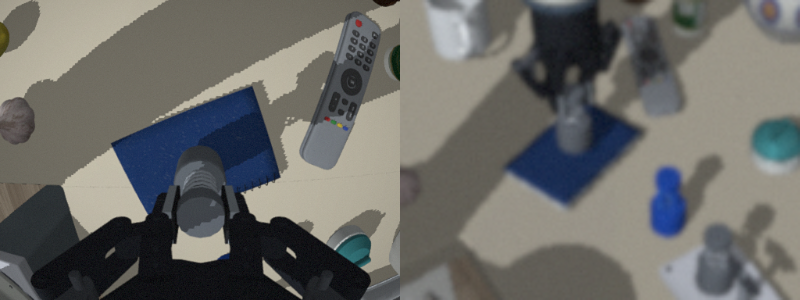

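It is over the middle of the notebook. Lowering slowly.

jog_arm(rows=[{"dp": [0, 0, 4], "twist": [0, 0, 0], "jaw": 255}, {"dp": [0, 0, 7], "twist": [0, 0, 0], "jaw": 255}, {"dp": [0, 0, 9], "twist": [0, 0, 0], "jaw": 255}, {"dp": [0, 0, 11], "twist": [0, 0, 0], "jaw": 255}, {"dp": [0, 0, 12], "twist": [0, 0, 0], "jaw": 255}, {"dp": [0, 0, 13], "twist": [0, 0, 0], "jaw": 255}, {"dp": [0, 0, 13], "twist": [0, 0, 0], "jaw": 255}, {"dp": [0, 0, 13], "twist": [0, 0, 0], "jaw": 255}])

```text
t: 18.15
position: [503.3, 365.9, 71.8]
ee_rot: [0.0, 0.719, 0.695, 0.0]
force: [-0.5, -0.6, -1.4]
grip_width: 0.327
grasp_force: 59.5
```

jog_arm(rows=[{"dp": [0, 0, 0.5], "twist": [0, 0, 0], "jaw": 255}, {"dp": [0, 0, 1], "twist": [0, 0, 0], "jaw": 255}, {"dp": [0, 0, 1.5], "twist": [0, 0, 0], "jaw": 255}, {"dp": [0, 0, 1.5], "twist": [0, 0, 0], "jaw": 255}, {"dp": [0, 0, 1.5], "twist": [0, 0, 0], "jaw": 255}])

```text
t: 18.65
position: [503.4, 366.0, 70.5]
ee_rot: [0.0, 0.719, 0.695, 0.0]
force: [-0.2, 0.8, 4.6]
grip_width: 0.327
grasp_force: 59.7
```

On the notebook, so releasing and retreating.

jog_arm(rows=[{"dp": [0, 0, 0], "twist": [0, 0, 0], "jaw": 160}, {"dp": [0, 0, 0], "twist": [0, 0, 0], "jaw": 140}, {"dp": [0, 0, 0], "twist": [0, 0, 0], "jaw": 100}, {"dp": [0, 0, 0], "twist": [0, 0, 0], "jaw": 0}, {"dp": [0, 0, 0], "twist": [0, 0, 0], "jaw": 0}, {"dp": [0, 0, 0], "twist": [0, 0, 0], "jaw": 0}, {"dp": [0, 0, 0], "twist": [0, 0, 0], "jaw": 0}, {"dp": [0, 0, 0], "twist": [0, 0, 0], "jaw": 0}, {"dp": [0, 0, -5], "twist": [0, 0, 0], "jaw": 0}, {"dp": [0, 0, -20], "twist": [0, 0, 0], "jaw": 0}, {"dp": [0, 0, -50], "twist": [0, 0, 0], "jaw": 0}, {"dp": [0, 0, -90], "twist": [0, 0, 0], "jaw": 0}, {"dp": [0, 0, -130], "twist": [0, 0, 0], "jaw": 0}, {"dp": [0, 0, -150], "twist": [0, 0, 0], "jaw": 0}, {"dp": [0, 0, -150], "twist": [0, 0, 0], "jaw": 0}, {"dp": [0, 0, -150], "twist": [0, 0, 0], "jaw": 0}])

```text
t: 20.25
position: [503.2, 365.8, 220.5]
ee_rot: [0.0, 0.719, 0.695, 0.0]
force: [-0.2, 0.1, -0.9]
grip_width: 1.002
grasp_force: 0.0
```

```bash
python3 - <<'E'
from h import *
s=env.read_state(); print(s['t'],s['position'].round(1),s['force'].round(1),s['grip_width'])
im=snap('wrist'); sc=snap('scene')
cv2.imwrite('pics/w4.png',np.hstack([cv2.resize(im,(400,300)),cv2.resize(sc[170:320,150:350],(400,300))])[:,:,::-1])
E
```

```text
20.25 [503.2 365.8 220.5] [-0.2  0.1 -0.9] 1.001593458301277
```

View pics/w4.png

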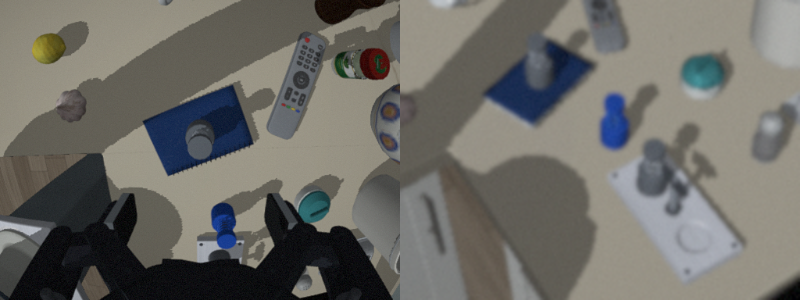

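The tired cartridge stands upright in the middle of the notebook, and the sound one is in its socket.

```bash
python3 -c "
from bench import env
print(env.job_done())"
```

```text
the job is handed in; nothing more can be done
None
```

The right-hand cartridge was the tired one (13.6 N pushed its cap to 79.3 mm, below the 83.5 mm mark); it now stands upright on the notebook, the sound one is still in the left socket, and the job is handed in, though the hand-in returned no verdict.

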